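Sort the mixed handful into the spool block, bobbin tray and presser-foot tray

TASK

A mixed handful of sewing parts was left on the bench between the two machines: put each with its own kind. Stand the two loose thread spools upright in the two empty bores of the wooden spool block, lay the two loose bobbins flat in the two empty wells of the white bobbin tray, and lay the loose presser foot, sole down, in the empty bay of the presser-foot tray. Everything must rest fully down on the floor of its own bore, well or bay; do not shift or tip the oil bottle and the pin tin standing by.

Things in the scene. Friction and masses are not known exactly. Their poses are not given: they have to be found in the camera images.
- spool_a: loose thread spool standing upright: wound waist about 15 mm across between round white flanges, the lower 26 mm, the upper 22 mm in diameter; 42 mm tall (upper flange 35 to 42 mm above the underside). Belongs in the spool block. Origin: centre of its underside; z up its axis. Can be held by the upper flange, any way round. Colour has no meaning
- spool_b: loose thread spool standing upright: wound waist about 15 mm across between round white flanges, the lower 26 mm, the upper 22 mm in diameter; 42 mm tall (upper flange 35 to 42 mm above the underside). Belongs in the spool block. Origin: centre of its underside; z up its axis. Can be held by the upper flange, any way round. Colour has no meaning; same as spool_a, either may take either bore
- bobbin_a: loose machine bobbin lying flat: a low round reel, 21 mm in diameter, 11 mm high, with disc flanges. Belongs in the bobbin tray. Origin: centre of its underside; z up its axis. Held by its rim, any way round. Colour has no meaning
- bobbin_b: loose machine bobbin lying flat: a low round reel, 21 mm in diameter, 11 mm high, with disc flanges. Belongs in the bobbin tray. Origin: centre of its underside; z up its axis. Held by its rim, any way round. Colour has no meaning; same as bobbin_a, either may take either well
- foot: loose steel presser foot on its sole: sole 10 mm wide (x), 2 mm thick, 37 mm long (y -18 to +18 mm, thin toe at -y); upright shank 8 mm wide (x), 7 mm long (y +7 to +14 mm), top 20 mm above the underside. Belongs in the foot tray. Origin: underside, mid length; z up. Pick it by the shank at y = +10.5 mm, fingers closing along x
- spool_block: wooden block 55 (x) by 149 (y) by 16 mm high, fixed, turned up to 0.22 rad. Three round bores 42 mm across, 10 mm deep, centred at x = 0, y = -47, 0, +47 mm; bore floors 6 mm above the underside. The one at y = -47 holds a fixed spool 46 mm tall; those at 0 and +47 are empty. Origin: centre of its underside
- bobbin_tray: flat white plastic tray 51 (x) by 137 (y) by 8 mm high, fixed, turned up to 0.22 rad. Three round wells 38 mm across, 4 mm deep, centred at x = 0, y = -43, 0, +43 mm; well floors 4 mm above the underside, so bobbins stand 7 mm proud. The middle one holds a fixed bobbin; those at -43 and +43 are empty. Origin: centre of its underside
- foot_tray: low grey tray 62 (x) by 112 (y) by 10 mm high, fixed, turned up to 0.22 rad. Three oblong cork-floored bays 54 (x) by 32 mm (y) at y = -36, 0, +36 mm, floors 5 mm above the underside, 5 mm deep. Those at -36 and 0 hold fixed presser feet; that at +36 is empty. A foot lies lengthwise (its y along the tray's x), either way round. Origin: centre of its underside
- oil_bottle: a machine-oil bottle standing upright, 38 mm in diameter and 128 mm tall with a red spout; a loose bystander at the far right of the handful, not to be shifted or tipped. Origin: centre of its underside. (The fixed cream overlock machine to the left of the trays is 0.28 m high, its thread mast behind 0.45 m: come in round its front, raised and drawn back)
- tin: a shut teal pin tin, 71 by 94 by 27 mm high; a loose bystander at the near right of the handful, not to be shifted. Origin: centre of its underside
There are look-alikes about, which are no part of the job. Leave any pink, turquoise or yellow look-alike of the spool_b alone.

How it is judged:
By the outcome, as a careful person would: the job done as asked, in the order asked, and still so for the second after the job is handed in, with the robot touching nothing.
It also fails if it takes over 109 s, if anything falls off the work surface, if the arm or the gripper's body presses on something with over 40 N, if the wrist force passes 120 N, or if a joint passes its speed limit or range.

ROBOT

A 6-joint arm with a two-finger parallel gripper is mounted at the origin on a cart in front of the work surface, level with it; the furniture and walls round the work are solid. World frame = base frame: x ahead of the robot, y to its left, z up, the work surface at z = 0. Lengths are in m, angles in rad, forces in N, time in s.
With the tool pointing down it reaches from about 0.35 to 0.925 m from the base axis. Payload 6.4 kg.
Tool frame: the origin (TCP) lies at the very end of the fingers, on their centre line; the grasp point (between the pads) lies r.hold_point_z behind it (r.hold_point_z is the distance from the TCP to the grasp point, in m); x points along the fingers, y is the direction in which the jaws open and shut, and the axes are right-handed (so a half turn about x gives the same grasp; the last joint's range is limited). The gripper opens to 94 mm and grips with 3 to 60 N. Pads are 16 mm wide; open, the fingers measure 119 mm over their backs; the gripper's body (75 mm by 177 mm) begins 78 mm behind the grasp point.
Start: joints at [0.941, 0.245, 1.558, -0, 1.339, -0.174], TCP at [0.286, 0.584, 0.205] pointing down, gripper open.
Joint ranges: [-3.13, 3.13], [-1.02, 2.26], [0.13, 2.54], [-0.95, 4.09], [0.21, 2.88], [-2.74, 2.74]. Speed limits (rad/s): [2.57, 2.57, 3.14, 3.14, 3.14, 3.14].

INTERFACE

Orientations are given as a unit quaternion [w, x, y, z].
In Python, from station import r gives the robot as it stands.
- The arm moves only by the tool send_rows, never from a script. Its argument "series" is a list of rows, each an object with "offset": the shift along the tool's x, y, z in mm, a list of three; "yaw": the turn about the tool's x in degrees. A call has 1 to 5 rows; each row is the pose to reach, as a shift and turn from the pose measured when the call began, along the tool's axes at that moment; what a row does not reach only later rows make up. A row lasts 1/12 s, in which the tool goes at most 41.7 mm and 7.16 degrees, less where a joint would pass 70% of its speed; a pose out of reach is approached as far as the arm can. A call with a gripper value outside its range is refused whole. "jaw" is the gripper command: -1 is shut, 1 is fully open, values between are in proportion, set as the call begins (left out, the last holds). The fingers move at their own pace and stop on an object; "force" is the grip in N (left out, the last holds). Time passes only in rows, so rows that repeat a pose let the fingers close. It gives the time, the measured TCP pose, the force and the opening at its end, in the units of the state.
- r.sense(): the state, without advancing time (a new reading comes with each control period).
- r.read_camera(name): name is "side" or "top" or "wrist"; returns the picture (384x512x3 uint8, blue, green, red); there is no depth.
- r.calibration(name): a dict with "fovy" (degrees; the focal length in pixels is half the picture's height over the tangent of half this angle, whatever the lens; pixels are square), "cx", "cy" (the principal point, pixels), "dist_coeffs" ([k1, k2, p1, p2, k3] as OpenCV has them; the pictures are not rectified), "T" (4x4, takes a point from camera to world coordinates); the wrist camera has in their place "hand_eye" (4x4, takes a point from camera to tool coordinates, whose origin is the TCP and whose axes are the tool frame's). Camera axes: x right, y down, z forward; pixel columns grow to the right and rows downward; lengths in m; the calibration is good to about 2 mm. A picture is of the moment at which its call begins: read the wrist's pose just before it. calibration takes no time and is no camera call.
- r.finish_job(): hands the job in, once; it reports no verdict.
The state is a dict: "time": time; "joint_pos": joint angles; "qvel": joint speeds; "tau": joint torques, N m; "tcp_pos": TCP position; "ee_rot": TCP orientation; "force": force on the tool from outside, world axes, zero at the start; "wrist_torque": the same for the moment, N m; "gripper_width": finger opening in m.
Only numpy, scipy, OpenCV 4.12 (cv2) and the standard library are available. Lean on these libraries where they do the work, as an engineer would, in place of code of your own. Each camera call takes 0.05 s, during which the arm holds its last target. There are 200 camera calls.

## Working session

There is one attempt and no reset: what is moved stays moved. The work goes in short steps, Python scripts to look and compute and a tool call to move; the robot and the scene stay as the last step left them, time stands still between calls to the robot, and variables do not carry over. Pictures are saved under pics/ and viewed, about 12 in all and at most 16, crops included, and the job is handed in when it is done.

Besides the shell and the picture viewer there is one more tool, called after ">>>" as name([rows], argument=value, ...), one row to a line, values as JSON. send_rows: Moves the arm, as the interface text tells. Its arguments: {"type":"object","properties":{"series":{"type":"array","items":{"type":"object","properties":{"offset":{"type":"array","items":{"type":"number"}},"yaw":{"type":"number"}}}},"jaw":{"type":"number"},"force":{"type":"number"}},"required":["series"]}

```bash
ls; mkdir -p pics; python3 - <<'E'
from station import r
import cv2
s=r.sense(); print({k:s[k] for k in('time','tcp_pos','ee_rot','gripper_width','force')}, r.hold_point_z)
for n in("top","side","wrist"):
    print(n,r.calibration(n)); cv2.imwrite(f"pics/{n}0.png",r.read_camera(n))
E
```

```text
pics
{'time': 0.0, 'tcp_pos': array([0.28575356, 0.58316392, 0.20434364]), 'ee_rot': array([ 0.68856151,  0.15913438,  0.68908673, -0.16037071]), 'gripper_width': 0.09391508028140741, 'force': array([ 0.60852001, -0.60399456,  0.3170598 ])} 0.0188
top {'fovy': 51.26510335323846, 'cx': 252.04034073956407, 'cy': 191.96789014030233, 'dist_coeffs': array([0.01869395, 0.        , 0.        , 0.        , 0.        ]), 'T': array([[-1.90102880e-02, -9.93326784e-01,  1.13756359e-01,
         4.09425953e-01],
       [-9.99818496e-01,  1.90300835e-02, -9.12001102e-04,
        -3.80705796e-01],
       [-1.25887789e-03, -1.13753049e-01, -9.93508258e-01,
         8.73646013e-01],
       [ 0.00000000e+00,  0.00000000e+00,  0.00000000e+00,
         1.00000000e+00]])}
side {'fovy': 43.837248541535246, 'cx': 255.97287143913871, 'cy': 194.73809842293386, 'dist_coeffs': array([0.03373801, 0.        , 0.        , 0.        , 0.        ]), 'T': array([[ 0.18168312,  0.51063364, -0.84038356,  1.25467646],
       [ 0.98332318, -0.10144134,  0.15094757, -0.51859942],
       [-0.00817073, -0.85379327, -0.52054807,  0.53734702],
       [ 0.        ,  0.        ,  0.        ,  1.        ]])}
wrist {'fovy': 60.553260169235614, 'cx': 252.27343855033683, 'cy': 186.19575373427506, 'dist_coeffs': array([0.00039163, 0.        , 0.        , 0.        , 0.        ]), 'hand_eye': array([[ 3.99360628e-04, -2.83475258e-01,  9.58979467e-01,
        -1.79101833e-01],
       [ 9.99999833e-01, -2.88517549e-04, -5.01729353e-04,
        -8.27701253e-04],
       [ 4.18910263e-04,  9.58979507e-01,  2.83475095e-01,
        -8.34573024e-02],
       [ 0.00000000e+00,  0.00000000e+00,  0.00000000e+00,
         1.00000000e+00]])}
```

View pics/top0.png

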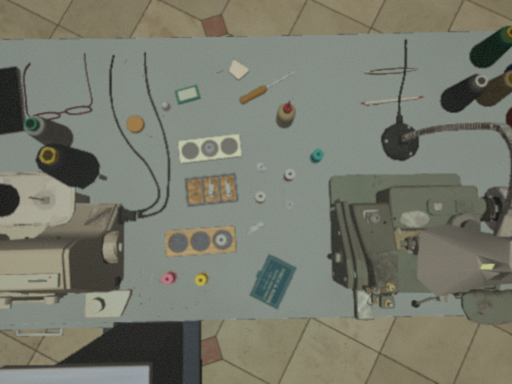

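View pics/side0.png

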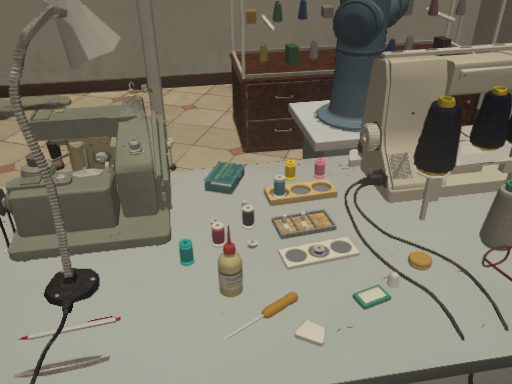

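```bash
cat > h.py <<'E'
import numpy as np, cv2
from scipy.spatial.transform import Rotation as R
from station import r
def K(c): 
    f=192/np.tan(np.radians(c['fovy'])/2); return np.array([[f,0,c['cx']],[0,f,c['cy']],[0,0,1]])
def tool(s=None):
    s=s or r.sense(); T=np.eye(4); w,x,y,z=s['ee_rot']; T[:3,:3]=R.from_quat([x,y,z,w]).as_matrix(); T[:3,3]=s['tcp_pos']; return T
def camT(n,s=None):
    c=r.calibration(n); return c, (tool(s)@c['hand_eye'] if n=='wrist' else c['T'])
def ray(n,uv,z,s=None):
    c,T=camT(n,s); p=cv2.undistortPoints(np.array(uv,float).reshape(-1,1,2),K(c),c['dist_coeffs'])[:,0]
    d=np.c_[p,np.ones(len(p))]@T[:3,:3].T; o=T[:3,3]; return o+d*((z-o[2])/d[:,2])[:,None]
def proj(n,P,s=None):
    c,T=camT(n,s); Ti=np.linalg.inv(T); q=cv2.projectPoints(np.array(P,float).reshape(-1,3),cv2.Rodrigues(Ti[:3,:3])[0],Ti[:3,3],K(c),c['dist_coeffs'])[0][:,0]; return q
def off(P,s=None):  # world target TCP -> tool offset mm
    return np.round((np.linalg.inv(tool(s))@np.r_[P,1])[:3]*1000,1)
E
python3 - <<'E'
from h import *
np.set_printoptions(precision=3,suppress=True)
im=cv2.imread('pics/top0.png')[135:295,155:345]; cv2.imwrite('pics/c1.png',cv2.resize(im,None,fx=4,fy=3.75,interpolation=cv2.INTER_CUBIC))
print(tool()[:3,:3])
for nm,uv,z in [('crimson',(289,174),.04),('dark',(260,197),.04),('bob1',(262,166),.01),('bob2',(290,204),.01),('foot',(256,227),.01),('oil',(287,110),.1),('tin',(273,281),.027),('blk',(201,241),.016),('bt',(210,148),.008),('ft',(212,190),.01),('mach',(120,265),.28),('machfront',(60,290),.28)]: print(nm,ray('top',uv,z)[0])
E
```

```text
[[-0.001  0.44   0.898]
 [-0.001  0.898 -0.44 ]
 [-1.    -0.001 -0.   ]]
crimson [ 0.541 -0.46   0.04 ]
dark [ 0.494 -0.398  0.04 ]
bob1 [ 0.565 -0.404  0.01 ]
bob2 [ 0.481 -0.463  0.01 ]
foot [ 0.432 -0.389  0.01 ]
oil [ 0.661 -0.454  0.1  ]
tin [ 0.32  -0.421  0.027]
blk [ 0.405 -0.271  0.016]
bt [ 0.608 -0.291  0.008]
ft [ 0.514 -0.295  0.01 ]
mach [ 0.374 -0.187  0.28 ]
machfront [ 0.34  -0.101  0.28 ]
```

View pics/c1.png

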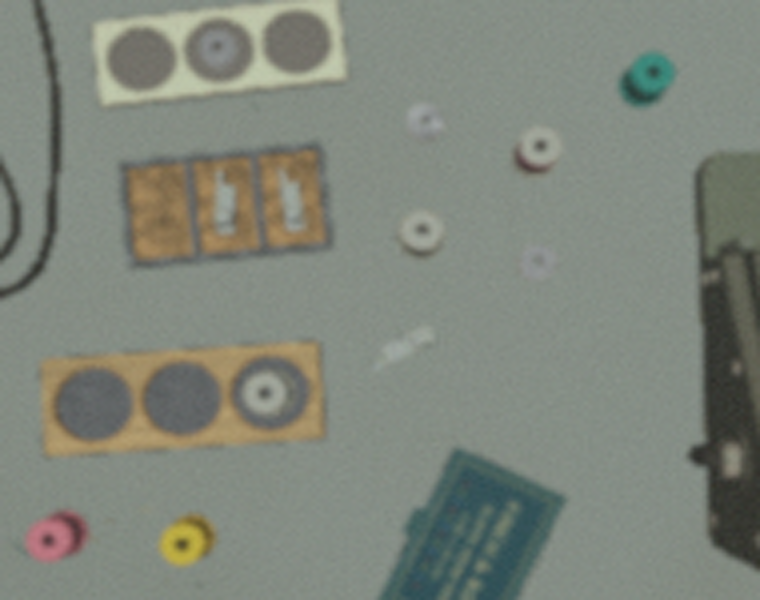

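```bash
python3 - <<'E'
from h import *
np.set_printoptions(precision=3,suppress=True)
def tri(a,b):
    o1=camT('top')[1][:3,3];o2=camT('side')[1][:3,3]
    d1=ray('top',a,0)[0]-o1;d2=ray('side',b,0)[0]-o2
    t=np.linalg.lstsq(np.c_[d1,-d2],o2-o1,rcond=None)[0]; p=o1+t[0]*d1;q=o2+t[1]*d2; return (p+q)/2,np.linalg.norm(p-q)
print('cone',tri((47,157),(446,103)),tri((10,200),(500,92)),'wheel',tri((120,245),(371,137)))
c=lambda x,y:((x+.5)/4-.5+155,(y+.5)/3.75-.5+135)
for nm,xy,z in [('crimson',(540,147),.042),('dark',(422,231),.042),('bob1',(425,120),.011),('bob2',(538,262),.011),('foot',(405,347),.005),
 ('bore+47',(93,403),.012),('bore0',(182,398),.012),('well+43',(141,59),.006),('well-43',(297,42),.006),('bay',(160,212),.005),('bay0',(226,205),.005),('tinNW',(458,450),.027),('tinNE',(565,498),.027)]: print(nm,ray('top',c(*xy),z)[0])
E
```

```text
cone (array([ 0.543, -0.057,  0.242]), np.float64(0.004269239649744209)) (array([0.492, 0.045, 0.222]), np.float64(0.0608471678545639)) wheel (array([ 0.403, -0.128,  0.12 ]), np.float64(0.011329221124096362))
crimson [ 0.541 -0.461  0.042]
dark [ 0.495 -0.398  0.042]
bob1 [ 0.564 -0.402  0.011]
bob2 [ 0.479 -0.461  0.011]
foot [ 0.432 -0.388  0.005]
bore+47 [ 0.403 -0.221  0.012]
bore0 [ 0.405 -0.269  0.012]
well+43 [ 0.604 -0.246  0.006]
well-43 [ 0.612 -0.332  0.006]
bay [ 0.513 -0.256  0.005]
bay0 [ 0.516 -0.292  0.005]
tinNW [ 0.374 -0.415  0.027]
tinNE [ 0.346 -0.47   0.027]
```

>>> send_rows([
  {"offset": [-40,-40,0]},
  {"offset": [-80,-80,0]},
  {"offset": [-120,-120,0]},
  {"offset": [-160,-160,0]},
  {"offset": [-190,-190,0]},
])

```text
$.series[0]: bad value
```

>>> send_rows([
  {"offset": [-40,-40,0],"yaw": 0},
  {"offset": [-80,-80,0],"yaw": 0},
  {"offset": [-120,-120,0],"yaw": 0},
  {"offset": [-160,-160,0],"yaw": 0},
  {"offset": [-190,-190,0],"yaw": 0},
])

```text
time: 0.57
tcp_pos: [0.2201, 0.4495, 0.3531]
ee_rot: [0.689, 0.159, 0.689, -0.16]
force: [1.4, -0.8, 0.2]
gripper_width: 0.094
```

>>> send_rows([
  {"offset": [-40,-10,0],"yaw": 7},
  {"offset": [-80,-25,20],"yaw": 14},
  {"offset": [-115,-45,45],"yaw": 21},
  {"offset": [-130,-65,80],"yaw": 28},
  {"offset": [-135,-85,115],"yaw": 35},
])

```text
time: 0.98
tcp_pos: [0.2806, 0.3307, 0.49]
ee_rot: [0.609, 0.362, 0.608, -0.359]
force: [0.3, 1.0, 0.3]
gripper_width: 0.0942
```

>>> send_rows([
  {"offset": [0,-7,41],"yaw": 7},
  {"offset": [0,-14,82],"yaw": 14},
  {"offset": [0,-20,123],"yaw": 21},
  {"offset": [0,-26,164],"yaw": 28},
  {"offset": [0,-33,204],"yaw": 35},
])

```text
time: 1.4
tcp_pos: [0.3496, 0.134, 0.4898]
ee_rot: [0.471, 0.53, 0.47, -0.527]
force: [1.0, 0.3, -0.6]
gripper_width: 0.0941
```

>>> send_rows([
  {"offset": [0,0,41],"yaw": 7},
  {"offset": [0,0,82],"yaw": 14},
  {"offset": [0,0,123],"yaw": 21},
  {"offset": [0,0,164],"yaw": 28},
  {"offset": [0,0,204],"yaw": 35},
])

```text
time: 1.82
tcp_pos: [0.3251, -0.0703, 0.4893]
ee_rot: [0.288, 0.648, 0.287, -0.644]
force: [1.2, -0.1, 0.5]
gripper_width: 0.0939
```

>>> send_rows([
  {"offset": [0,35,20],"yaw": 7},
  {"offset": [0,71,41],"yaw": 14},
  {"offset": [0,106,61],"yaw": 21},
  {"offset": [0,141,81],"yaw": 28},
  {"offset": [0,177,101],"yaw": 35},
])

```text
time: 2.23
tcp_pos: [0.3891, -0.2659, 0.4892]
ee_rot: [0.077, 0.705, 0.078, -0.701]
force: [-0.2, -0.2, 0.1]
gripper_width: 0.0939
```

>>> send_rows([
  {"offset": [20,25,0],"yaw": 7},
  {"offset": [40,50,-2],"yaw": 14},
  {"offset": [60,75,-5],"yaw": 21},
  {"offset": [80,100,-8],"yaw": 28},
  {"offset": [100,120,-10],"yaw": 35},
])

```text
time: 2.65
tcp_pos: [0.4257, -0.3822, 0.3874]
ee_rot: [-0.141, 0.695, -0.139, -0.692]
force: [-0.2, -1.4, -0.1]
gripper_width: 0.0942
```

>>> send_rows([
  {"offset": [0,0,0],"yaw": 7},
  {"offset": [0,0,0],"yaw": 14},
  {"offset": [0,0,0],"yaw": 21},
  {"offset": [0,0,0],"yaw": 28},
  {"offset": [0,0,0],"yaw": 35},
])

```text
time: 3.07
tcp_pos: [0.4256, -0.3821, 0.3869]
ee_rot: [-0.345, 0.619, -0.342, -0.617]
force: [0.3, 0.3, -0.3]
gripper_width: 0.0941
```

```bash
python3 - <<'E'
from h import *
import json
s=r.sense(); cv2.imwrite("pics/w1.png",r.read_camera("wrist")); np.save('w1.npy',tool(s)); print(s['joint_pos'],tool(s))
np.set_printoptions(precision=3,suppress=True)
for nm,P in dict(cr=[.541,-.461,.042],dk=[.495,-.398,.042],b1=[.564,-.402,.011],b2=[.479,-.461,.011],ft=[.432,-.388,.005],bo47=[.403,-.221,.012],bo0=[.405,-.269,.012]).items(): print(nm,proj('wrist',P,s))
E
```

```text
[-0.93218636 -0.02751006  1.52826054  0.00473702  1.64091129  1.653441  ] [[ 3.75245164e-03 -8.49207459e-01 -5.28046032e-01  4.25557712e-01]
 [ 2.87280692e-03 -5.28038416e-01  8.49215626e-01 -3.82109340e-01]
 [-9.99988833e-01 -4.70361486e-03  4.58170446e-04  3.86881130e-01]
 [ 0.00000000e+00  0.00000000e+00  0.00000000e+00  1.00000000e+00]]
cr [[214.71   57.392]]
dk [[220.074 110.869]]
b1 [[186.269  84.361]]
b2 [[250.314  80.931]]
ft [[251.261 134.624]]
bo47 [[216.344 221.96 ]]
bo0 [[228.889 200.167]]
```

View pics/w1.png

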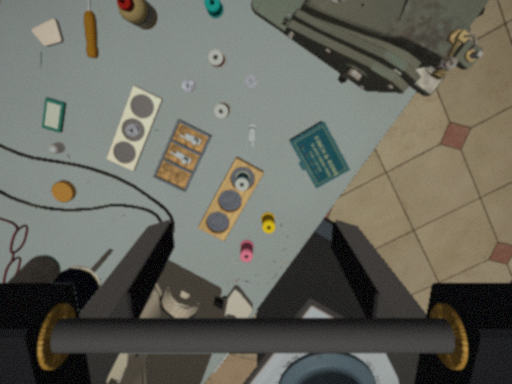

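```bash
python3 - <<'E'
from h import *
np.set_printoptions(precision=3,suppress=True)
for z in (.03,.1,.15,.2,.25,.3):
    print(z,ray('top',[(331,178),(333,215),(352,270),(352,200)],z)[:,:2].tolist(), ray('side',[(172,222),(168,185),(165,115),(130,110)],z)[:,:2].tolist())
T=np.load('w1.npy')
print('oil', ray('side',[(231,292),(230,243)],0.0)[:, :2], ray('side',(230,243),.128), ray('top',(289,105),.128))
print('teal',ray('top',(155+653/4-.4,135+72/3.75-.4),.042))
im=cv2.imread('pics/side0.png')[80:320,20:380]; cv2.imwrite('pics/c2.png',cv2.resize(im,None,fx=2.2,fy=2.2,interpolation=cv2.INTER_CUBIC))
E
```

```text
0.03 [[0.5327230797033494, -0.5500818834519223], [0.45394516629964443, -0.5510168349397643], [0.3394014925870933, -0.5853977776130439], [0.4848869032556954, -0.5924403574016136]] [[0.5013162487247443, -0.543339425336757], [0.3603653348368824, -0.5469840568917845], [-0.03865169409335634, -0.5444717145380816], [-0.09703732159473044, -0.6426705651932435]]
0.1 [[0.5224927239412381, -0.5360282093549927], [0.45025126522726866, -0.5368855849364247], [0.345211645390594, -0.5684138311588268], [0.47862566759807235, -0.5748720656442793]] [[0.6052593345765936, -0.5399259820295624], [0.48375578826941557, -0.5430677542019031], [0.13979218622743628, -0.5409020463175578], [0.08946217701280457, -0.6255521437790301]]
0.15 [[0.5151853269683014, -0.5259898707143288], [0.447612764461286, -0.5267918349340394], [0.3493617545359517, -0.556282440834386], [0.474153356414056, -0.5623232858176119]] [[0.6795043958993434, -0.537487808238709], [0.5718918264355111, -0.5402703951377021], [0.26725210074228845, -0.5383522833028979], [0.2226761045896155, -0.6133246999117349]]
0.2 [[0.5078779299953647, -0.51595153207366
[... 427 characters left out ...]
0196601855045], [0.4652087340460231, -0.5372257261642772]] [[0.8279945185448426, -0.5326114606570023], [0.7481639027677016, -0.5346756770093001], [0.5221719297719923, -0.533252757273578], [0.48910395974323717, -0.5888698121771444]]
0.3 [[0.49326313604949146, -0.495874854792337], [0.43969726216333793, -0.4965105849268833], [0.3618120819720247, -0.5198882698610638], [0.46073642286200667, -0.5246769463376099]] [[0.9022395798675923, -0.530173286866149], [0.8362999409337969, -0.5318783179450991], [0.6496318442868444, -0.5307029942589181], [0.622317887320048, -0.5766423683098492]]
oil [[ 0.677 -0.457]
 [ 0.547 -0.441]] [[ 0.716 -0.46   0.128]] [[ 0.662 -0.456  0.128]]
teal [[ 0.583 -0.522  0.042]]
```

View pics/c2.png

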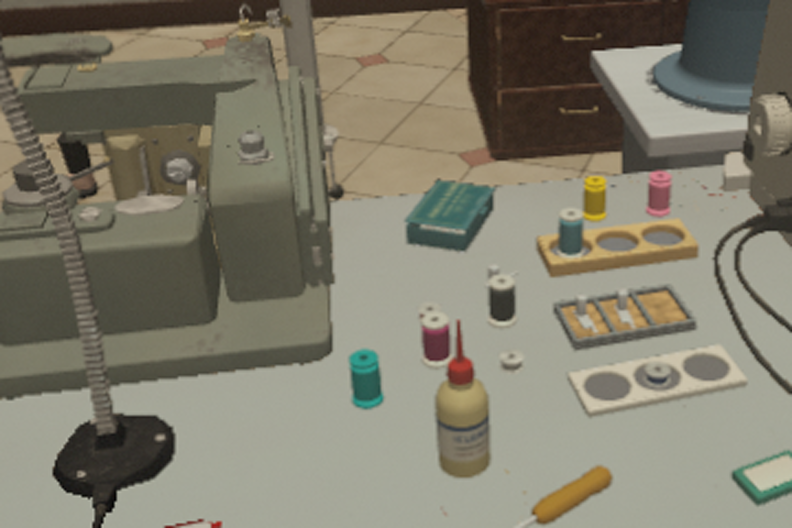

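>>> send_rows([
  {"offset": [30,-10,-10],"yaw": 6},
  {"offset": [65,-20,-20],"yaw": 12},
  {"offset": [100,-30,-30],"yaw": 18},
  {"offset": [135,-42,-42],"yaw": 22},
  {"offset": [170,-51,-50],"yaw": 22},
], jaw=-0.06, force=15)

```text
time: 3.53
tcp_pos: [0.4966, -0.3974, 0.2153]
ee_rot: [-0.458, 0.541, -0.454, -0.54]
force: [-0.0, -0.2, -0.6]
gripper_width: 0.0642
```

>>> send_rows([
  {"offset": [30,0,0],"yaw": 0},
  {"offset": [60,0,0],"yaw": 0},
  {"offset": [85,0,0],"yaw": 0},
  {"offset": [98,0,0],"yaw": 0},
  {"offset": [98,0,0],"yaw": 0},
])

```text
time: 3.95
tcp_pos: [0.4952, -0.3951, 0.1133]
ee_rot: [0.458, -0.539, 0.454, 0.543]
force: [0.9, 0.1, 0.5]
gripper_width: 0.0443
```

```bash
cat >look.py <<'E'
from h import *
import sys
np.set_printoptions(precision=3,suppress=True)
s=r.sense(); cv2.imwrite(f"pics/{sys.argv[1]}.png",r.read_camera("wrist")); T=tool(s); np.save(sys.argv[1]+'.npy',T)
print(s['joint_pos'],s['tcp_pos'],np.degrees(np.arctan2(T[1,1],T[0,1])))
for a in sys.argv[2:]:
    P=np.array([float(v) for v in a.split(',')]); print(a,'px',proj('wrist',P,s)[0],'off(z=tcp)',off([P[0],P[1],s['tcp_pos'][2]],s))
E
python3 look.py w2 .495,-.398,.042 .564,-.402,.011 .432,-.388,.005
```

```text
[-0.854  0.305  1.662  0.005  1.181  2.115] [ 0.495 -0.395  0.113] -170.23082787912648
.495,-.398,.042 px [252.023 193.347] off(z=tcp) [-0.   0.7 -2.8]
.564,-.402,.011 px [175.144 165.336] off(z=tcp) [ -0.1 -66.6 -18.4]
.432,-.388,.005 px [317.391 201.97 ] off(z=tcp) [ 0.1 61.1 17.8]
```

View pics/w2.png

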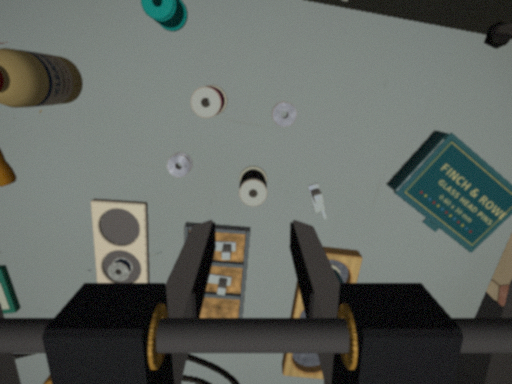

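>>> send_rows([
  {"offset": [30,1,-3],"yaw": 0},
  {"offset": [60,1,-3],"yaw": 0},
  {"offset": [82,1,-3],"yaw": 0},
  {"offset": [93,1,-3],"yaw": 0},
  {"offset": [93,1,-3],"yaw": 0},
])

```text
time: 4.42
tcp_pos: [0.4956, -0.3987, 0.0222]
ee_rot: [0.457, -0.54, 0.454, 0.542]
force: [-0.8, -0.0, -0.1]
gripper_width: 0.044
```

>>> send_rows([
  {"offset": [0,0,0],"yaw": 0},
  {"offset": [0,0,0],"yaw": 0},
  {"offset": [0,0,0],"yaw": 0},
  {"offset": [0,0,0],"yaw": 0},
  {"offset": [0,0,0],"yaw": 0},
], jaw=-1)

```text
time: 4.83
tcp_pos: [0.4963, -0.3998, 0.0241]
ee_rot: [0.457, -0.541, 0.454, 0.541]
force: [-2.1, -0.5, 3.8]
gripper_width: 0.0198
```

>>> send_rows([
  {"offset": [-15,0,0],"yaw": 0},
  {"offset": [-35,0,0],"yaw": 0},
  {"offset": [-60,0,0],"yaw": 0},
  {"offset": [-80,0,0],"yaw": 0},
  {"offset": [-80,0,0],"yaw": 0},
])

```text
time: 5.25
tcp_pos: [0.4984, -0.4026, 0.1095]
ee_rot: [-0.457, 0.544, -0.454, -0.538]
force: [0.2, -0.7, 0.7]
gripper_width: 0.0197
```

>>> send_rows([
  {"offset": [0,12,38],"yaw": 0},
  {"offset": [0,24,76],"yaw": 0},
  {"offset": [0,36,114],"yaw": 0},
  {"offset": [0,48,152],"yaw": 0},
  {"offset": [0,63,195],"yaw": 0},
])

```text
time: 5.67
tcp_pos: [0.4037, -0.2227, 0.1068]
ee_rot: [-0.457, 0.543, -0.454, -0.538]
force: [0.6, 0.9, 0.2]
gripper_width: 0.0201
```

```bash
python3 look.py w3 .403,-.221,.016 .405,-.269,.016 ; python3 - <<'E'
from station import r
import cv2
a=cv2.imread('pics/w3.png');b=r.read_camera('top')[130:300,100:320]
b=cv2.resize(b,None,fx=384/170,fy=384/170)
cv2.imwrite('pics/w3c.png',cv2.resize(cv2.hconcat([a[:,120:420],b]),None,fx=.98,fy=.98))
E
```

```text
[-0.753 -0.095  2.111  0.004  1.119  2.216] [ 0.404 -0.223  0.107] -170.22348117597028
.403,-.221,.016 px [252.319 192.416] off(z=tcp) [-0.   0.4  1.7]
.405,-.269,.016 px [259.835 136.948] off(z=tcp) [  0.1   6.6 -45.9]
```

View pics/w3c.png

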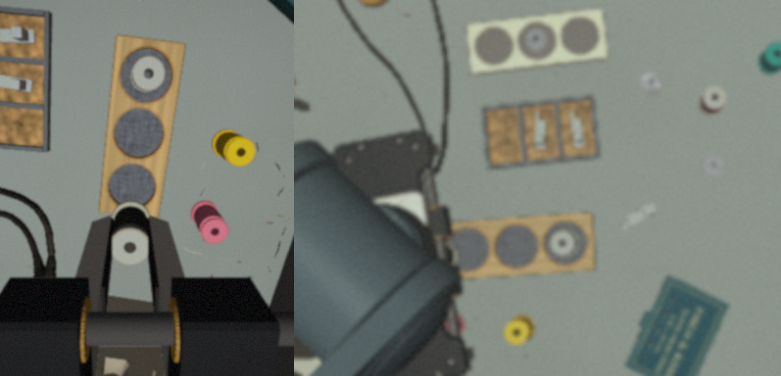

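>>> send_rows([
  {"offset": [25,0,1],"yaw": 0},
  {"offset": [50,0,1],"yaw": 0},
  {"offset": [66,0,1],"yaw": 0},
  {"offset": [72,0,1],"yaw": 0},
  {"offset": [72,0,1],"yaw": 0},
])

```text
time: 6.18
tcp_pos: [0.4001, -0.2169, 0.0309]
ee_rot: [0.456, -0.541, 0.453, 0.542]
force: [-0.1, 0.3, -0.6]
gripper_width: 0.0196
```

>>> send_rows([
  {"offset": [2,0,0],"yaw": 0},
  {"offset": [4,0,0],"yaw": 0},
  {"offset": [5,0,0],"yaw": 0},
  {"offset": [5,0,0],"yaw": 0},
  {"offset": [5,0,0],"yaw": 0},
])

```text
time: 6.6
tcp_pos: [0.4023, -0.2192, 0.0291]
ee_rot: [-0.456, 0.542, -0.454, -0.541]
force: [-2.9, 0.5, 13.3]
gripper_width: 0.0197
```

>>> send_rows([
  {"offset": [-1,0,0],"yaw": 0},
  {"offset": [-1,0,0],"yaw": 0},
  {"offset": [-1,0,0],"yaw": 0},
  {"offset": [-1,0,0],"yaw": 0},
  {"offset": [-1,0,0],"yaw": 0},
], jaw=-0.1)

```text
time: 7.02
tcp_pos: [0.4021, -0.219, 0.0298]
ee_rot: [-0.456, 0.542, -0.454, -0.541]
force: [-0.2, 0.1, 0.6]
gripper_width: 0.0426
```

>>> send_rows([
  {"offset": [-20,0,0],"yaw": 0},
  {"offset": [-55,0,0],"yaw": 0},
  {"offset": [-90,0,0],"yaw": 0},
  {"offset": [-100,0,0],"yaw": 0},
  {"offset": [-100,0,-20],"yaw": 0},
])

```text
time: 7.43
tcp_pos: [0.4065, -0.2386, 0.1328]
ee_rot: [-0.455, 0.545, -0.453, -0.539]
force: [0.4, -1.0, 0.7]
gripper_width: 0.0426
```

```bash
python3 look.py w4 .403,-.221,.048 .541,-.461,.042; python3 - <<'E'
from h import *
np.set_printoptions(precision=4,suppress=True)
# crimson etc from w2 picture
T=np.load('w2.npy')
import h; h.tool=lambda s=None:T
print('cr',ray('wrist',(207.5,101.5),.042),'b1',ray('wrist',(179,164),.011),'b2',ray('wrist',(285,114),.011))
E
```

```text
[-0.774 -0.108  2.07   0.004  1.172  2.189] [ 0.407 -0.239  0.133] -169.91330557192046
.403,-.221,.048 px [252.351 212.627] off(z=tcp) [-0.1  0.4 18. ]
.541,-.461,.042 px [ 108.896 -164.112] off(z=tcp) [   1.6  -93.4 -242.5]
cr [[ 0.5393 -0.4626  0.042 ]] b1 [[ 0.5608 -0.4038  0.011 ]] b2 [[ 0.4779 -0.4615  0.011 ]]
```

View pics/w4.png

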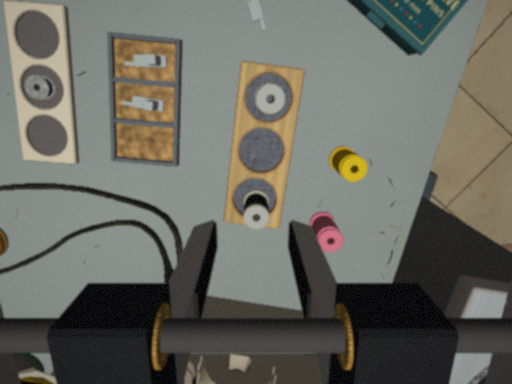

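>>> send_rows([
  {"offset": [-10,-13,-35],"yaw": -7},
  {"offset": [-20,-26,-70],"yaw": -14},
  {"offset": [-20,-39,-105],"yaw": -21},
  {"offset": [-20,-52,-139],"yaw": -28},
  {"offset": [-20,-66,-174],"yaw": -35},
])

```text
time: 7.9
tcp_pos: [0.5017, -0.4027, 0.1512]
ee_rot: [-0.269, 0.656, -0.269, -0.652]
force: [0.0, -1.1, 0.6]
gripper_width: 0.0423
```

>>> send_rows([
  {"offset": [0,8,-30],"yaw": -7},
  {"offset": [0,15,-60],"yaw": -14},
  {"offset": [0,19,-72],"yaw": -21},
  {"offset": [0,19,-72],"yaw": -28},
  {"offset": [0,19,-72],"yaw": -35},
])

```text
time: 8.32
tcp_pos: [0.5391, -0.467, 0.149]
ee_rot: [-0.059, 0.706, -0.058, -0.703]
force: [-0.3, 0.4, -1.4]
gripper_width: 0.0426
```

>>> send_rows([
  {"offset": [0,0,0],"yaw": -7},
  {"offset": [0,0,0],"yaw": -14},
  {"offset": [0,0,0],"yaw": -21},
  {"offset": [0,0,0],"yaw": -28},
  {"offset": [0,0,0],"yaw": -30},
])

```text
time: 8.73
tcp_pos: [0.5385, -0.4661, 0.1468]
ee_rot: [0.127, 0.696, 0.129, -0.695]
force: [-0.2, 0.6, 0.6]
gripper_width: 0.0424
```

```bash
python3 look.py w5 .540,-.462,.042 .583,-.522,.042; python3 - <<'E'
import cv2,numpy as np
a=cv2.imread('pics/w5.png')[80:300,150:400]
hsv=cv2.cvtColor(a,cv2.COLOR_BGR2HSV)
m=((hsv[...,1]<50)&(hsv[...,2]>165)).astype('uint8')
n,l,st,c=cv2.connectedComponentsWithStats(m)
for i in range(1,n):
    if st[i,4]>60: print(st[i],c[i]+[150,80])
E
```

```text
[-0.874  0.437  1.425  0.004  1.281  0.333] [ 0.539 -0.466  0.147] -69.17730710772021
.540,-.462,.042 px [248.668 181.227] off(z=tcp) [ 0.  -3.3 -2.8]
.583,-.522,.042 px [329.728 160.572] off(z=tcp) [ -0.1  68.1 -21.7]
```

```bash
cat > det.py <<'E'
import cv2,numpy as np,sys
n,x0,y0,x1,y1,g=sys.argv[1],*map(int,sys.argv[2:7])
a=cv2.cvtColor(cv2.imread(f'pics/{n}.png')[y0:y1,x0:x1],cv2.COLOR_BGR2GRAY)
print(np.median(a),a.max())
k,l,st,c=cv2.connectedComponentsWithStats((a>g).astype('uint8'))
for i in range(1,k):
    if st[i,4]>25: print(st[i],c[i]+[x0,y0])
E
python3 det.py w5 190 130 310 230 165; python3 det.py w5 190 130 310 230 185; python3 det.py w2 160 80 320 230 165
```

```text
136.0 170
136.0 170
133.0 173
```

```bash
python3 det.py w5 190 130 310 230 150; python3 det.py w2 160 80 320 230 150
```

```text
136.0 170
[11  2  7  6 30] [203.93333333 134.43333333]
[ 47  39  24  23 340] [248.68529412 180.13235294]
133.0 173
[ 32   8  28  29 523] [205.11472275 102.0917782 ]
[18 76  6  8 35] [180.48571429 159.02857143]
[ 7 82 11 14 77] [171.5974026  168.80519481]
[ 80 101  26  25 406] [252.59852217 192.70689655]
[154 115   6  17  78] [317.  203.5]
```

>>> send_rows([
  {"offset": [35,-3,-3],"yaw": 0},
  {"offset": [70,-3,-3],"yaw": 0},
  {"offset": [100,-3,-3],"yaw": 0},
  {"offset": [120,-3,-3],"yaw": 0},
  {"offset": [127,-3,-3],"yaw": 0},
])

```text
time: 9.2
tcp_pos: [0.5378, -0.4586, 0.0136]
ee_rot: [-0.123, -0.695, -0.131, 0.697]
force: [0.1, 0.3, -0.5]
gripper_width: 0.0425
```

>>> send_rows([
  {"offset": [0,0,0],"yaw": 0},
  {"offset": [0,0,0],"yaw": 0},
  {"offset": [0,0,0],"yaw": 0},
  {"offset": [0,0,0],"yaw": 0},
  {"offset": [0,0,0],"yaw": 0},
], jaw=-1)

```text
time: 9.62
tcp_pos: [0.5387, -0.4596, 0.0155]
ee_rot: [-0.124, -0.695, -0.13, 0.696]
force: [-0.3, 0.4, -0.0]
gripper_width: 0.0196
```

>>> send_rows([
  {"offset": [-15,0,0],"yaw": 0},
  {"offset": [-35,0,0],"yaw": 0},
  {"offset": [-65,0,0],"yaw": 0},
  {"offset": [-95,0,0],"yaw": 0},
  {"offset": [-100,0,0],"yaw": 0},
])

```text
time: 10.03
tcp_pos: [0.5418, -0.4636, 0.1246]
ee_rot: [0.128, 0.698, 0.126, -0.694]
force: [0.7, -0.9, 1.1]
gripper_width: 0.0199
```

>>> send_rows([
  {"offset": [0,-35,9],"yaw": 7},
  {"offset": [0,-70,18],"yaw": 14},
  {"offset": [0,-105,27],"yaw": 21},
  {"offset": [0,-140,36],"yaw": 28},
  {"offset": [0,-174,45],"yaw": 35},
])

```text
time: 10.45
tcp_pos: [0.4372, -0.3153, 0.1242]
ee_rot: [-0.09, 0.704, -0.091, -0.699]
force: [-0.5, -0.9, -0.2]
gripper_width: 0.0195
```

>>> send_rows([
  {"offset": [0,0,0],"yaw": 7},
  {"offset": [0,0,0],"yaw": 14},
  {"offset": [0,0,0],"yaw": 21},
  {"offset": [0,0,0],"yaw": 28},
  {"offset": [0,0,0],"yaw": 35},
])

```text
time: 10.87
tcp_pos: [0.4373, -0.3154, 0.1251]
ee_rot: [-0.299, 0.644, -0.299, -0.638]
force: [-0.7, 0.1, -0.3]
gripper_width: 0.0194
```

>>> send_rows([
  {"offset": [0,-1,12],"yaw": 7},
  {"offset": [0,-2,25],"yaw": 14},
  {"offset": [0,-4,40],"yaw": 21},
  {"offset": [0,-5,58],"yaw": 28},
  {"offset": [0,-5,58],"yaw": 30},
])

```text
time: 11.28
tcp_pos: [0.4026, -0.2656, 0.1246]
ee_rot: [-0.457, 0.543, -0.455, -0.538]
force: [0.5, 0.7, -0.2]
gripper_width: 0.0198
```

```bash
python3 look.py w6 .405,-.269,.016 .403,-.221,.048 .403,-.221,.016
```

```text
[-0.821 -0.067  2.048  0.004  1.154  2.149] [ 0.403 -0.266  0.125] -170.25343559395242
.405,-.269,.016 px [249.965 180.72 ] off(z=tcp) [ 0.  -1.8 -3.8]
.403,-.221,.048 px [242.428 244.347] off(z=tcp) [-0.1 -7.9 43.9]
.403,-.221,.016 px [243.596 229.163] off(z=tcp) [-0.1 -7.9 43.9]
```

View pics/w6.png

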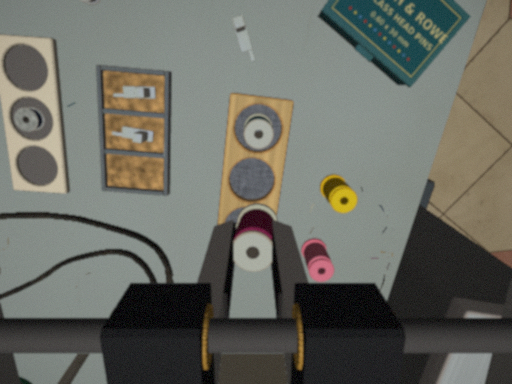

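>>> send_rows([
  {"offset": [25,-1,-4],"yaw": 0},
  {"offset": [55,-1,-4],"yaw": 0},
  {"offset": [80,-1,-4],"yaw": 0},
  {"offset": [96,-1,-4],"yaw": 0},
  {"offset": [96,-1,-4],"yaw": 0},
])

```text
time: 11.75
tcp_pos: [0.4039, -0.269, 0.0261]
ee_rot: [-0.456, 0.542, -0.454, -0.541]
force: [-0.4, -0.3, -0.3]
gripper_width: 0.0194
```

>>> send_rows([
  {"offset": [2,0,0],"yaw": 0},
  {"offset": [4,0,0],"yaw": 0},
  {"offset": [5,0,0],"yaw": 0},
  {"offset": [5,0,0],"yaw": 0},
  {"offset": [5,0,0],"yaw": 0},
])

```text
time: 12.17
tcp_pos: [0.4045, -0.2696, 0.022]
ee_rot: [-0.456, 0.542, -0.454, -0.54]
force: [0.3, 0.2, -0.2]
gripper_width: 0.0199
```

>>> send_rows([
  {"offset": [1,0,0],"yaw": 0},
  {"offset": [2,0,0],"yaw": 0},
  {"offset": [2,0,0],"yaw": 0},
  {"offset": [2,0,0],"yaw": 0},
])

```text
time: 12.5
tcp_pos: [0.4051, -0.2704, 0.021]
ee_rot: [-0.456, 0.543, -0.454, -0.539]
force: [-0.6, -0.8, 5.2]
gripper_width: 0.0198
```

>>> send_rows([
  {"offset": [-1,0,0],"yaw": 0},
  {"offset": [-1,0,0],"yaw": 0},
  {"offset": [-1,0,0],"yaw": 0},
  {"offset": [-1,0,0],"yaw": 0},
  {"offset": [-1,0,0],"yaw": 0},
], jaw=-0.1)

```text
time: 12.92
tcp_pos: [0.4049, -0.2701, 0.0217]
ee_rot: [-0.456, 0.543, -0.454, -0.539]
force: [-0.1, -0.4, -0.8]
gripper_width: 0.042
```

>>> send_rows([
  {"offset": [-20,0,0],"yaw": 0},
  {"offset": [-55,0,0],"yaw": 0},
  {"offset": [-90,0,0],"yaw": 0},
  {"offset": [-105,0,0],"yaw": 0},
  {"offset": [-105,0,-5],"yaw": 0},
])

```text
time: 13.33
tcp_pos: [0.4072, -0.2767, 0.1309]
ee_rot: [-0.456, 0.546, -0.454, -0.537]
force: [-0.5, 0.2, 0.9]
gripper_width: 0.0426
```

>>> send_rows([
  {"offset": [0,-26,-31],"yaw": -7},
  {"offset": [0,-52,-62],"yaw": -14},
  {"offset": [0,-78,-93],"yaw": -21},
  {"offset": [0,-104,-124],"yaw": -28},
  {"offset": [0,-130,-154],"yaw": -35},
])

```text
time: 13.75
tcp_pos: [0.5623, -0.4068, 0.1305]
ee_rot: [-0.269, 0.657, -0.27, -0.65]
force: [0.3, 0.3, 0.4]
gripper_width: 0.0423
```

>>> send_rows([
  {"offset": [0,0,0],"yaw": -7},
  {"offset": [0,0,0],"yaw": -14},
  {"offset": [0,0,0],"yaw": -21},
  {"offset": [10,0,0],"yaw": -28},
  {"offset": [20,0,0],"yaw": -35},
])

```text
time: 14.17
tcp_pos: [0.5621, -0.4069, 0.108]
ee_rot: [-0.057, 0.707, -0.059, -0.702]
force: [-0.1, 0.4, 0.1]
gripper_width: 0.0422
```

```bash
python3 look.py w7 .562,-.403,.011; python3 det.py w7 190 130 310 230 150
```

```text
[-0.791  0.432  1.507  0.003  1.195  0.943] [ 0.562 -0.407  0.108] -99.41861361977757
.562,-.403,.011 px [246.877 188.29 ] off(z=tcp) [-0.  -3.8  0.7]
134.0 180
[ 45  48  13  15 103] [240.45631068 184.13592233]
[60 57  8  6 34] [253.64705882 189.52941176]
```

View pics/w7.png

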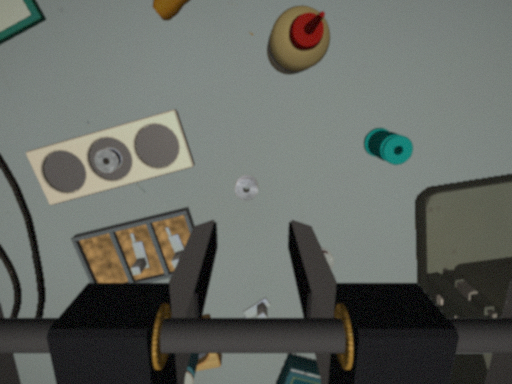

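>>> send_rows([
  {"offset": [30,-4,0],"yaw": 0},
  {"offset": [60,-4,0],"yaw": 0},
  {"offset": [80,-4,0],"yaw": 0},
  {"offset": [97,-4,0],"yaw": 0},
  {"offset": [97,-4,0],"yaw": 0},
])

```text
time: 14.63
tcp_pos: [0.5589, -0.3992, 0.002]
ee_rot: [0.06, -0.704, 0.055, 0.706]
force: [-0.1, -0.2, -0.5]
gripper_width: 0.0421
```

>>> send_rows([
  {"offset": [1,0,0],"yaw": 0},
  {"offset": [1,0,0],"yaw": 0},
  {"offset": [1,0,0],"yaw": 0},
])

```text
time: 14.88
tcp_pos: [0.5591, -0.3995, 0.0016]
ee_rot: [0.06, -0.704, 0.056, 0.706]
force: [0.6, 0.1, 0.5]
gripper_width: 0.0423
```

>>> send_rows([
  {"offset": [-4,2,-2],"yaw": 0},
  {"offset": [-4,3,-3],"yaw": 0},
  {"offset": [-4,3,-3],"yaw": 0},
])

```text
time: 15.13
tcp_pos: [0.5622, -0.4039, 0.0068]
ee_rot: [0.06, -0.704, 0.057, 0.705]
force: [0.7, 0.1, -0.3]
gripper_width: 0.0425
```

>>> send_rows([
  {"offset": [0,0,0],"yaw": 0},
  {"offset": [0,0,0],"yaw": 0},
  {"offset": [0,0,0],"yaw": 0},
  {"offset": [0,0,0],"yaw": 0},
  {"offset": [0,0,0],"yaw": 0},
], jaw=-1)

```text
time: 15.55
tcp_pos: [0.5622, -0.4038, 0.0068]
ee_rot: [0.06, -0.704, 0.057, 0.705]
force: [0.0, -0.4, 0.1]
gripper_width: 0.017
```

>>> send_rows([
  {"offset": [-10,0,0],"yaw": 0},
  {"offset": [-25,0,0],"yaw": 0},
  {"offset": [-45,0,0],"yaw": 0},
  {"offset": [-60,0,0],"yaw": 0},
  {"offset": [-60,0,0],"yaw": 0},
])

```text
time: 15.97
tcp_pos: [0.5647, -0.4064, 0.0727]
ee_rot: [-0.058, 0.707, -0.059, -0.703]
force: [0.3, -0.5, 0.4]
gripper_width: 0.017
```

>>> send_rows([
  {"offset": [0,-25,-11],"yaw": 0},
  {"offset": [0,-50,-22],"yaw": 0},
  {"offset": [0,-75,-31],"yaw": 0},
  {"offset": [0,-81,-35],"yaw": 0},
  {"offset": [0,-81,-35],"yaw": 0},
])

```text
time: 16.38
tcp_pos: [0.6133, -0.3306, 0.0727]
ee_rot: [-0.057, 0.707, -0.058, -0.703]
force: [-0.2, -0.1, -0.5]
gripper_width: 0.0171
```

```bash
python3 look.py w8 .612,-.332,.008
```

```text
[-0.657  0.48   1.512  0.002  1.144  1.074] [ 0.613 -0.331  0.073] -99.25675437415923
.612,-.332,.008 px [253.41  200.212] off(z=tcp) [-0.   1.6  1.1]
```

View pics/w8.png

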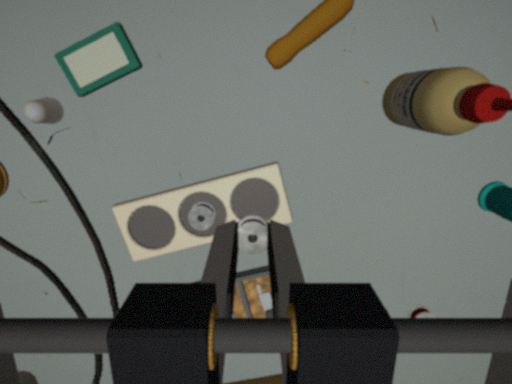

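>>> send_rows([
  {"offset": [20,0,0],"yaw": 0},
  {"offset": [40,0,0],"yaw": 0},
  {"offset": [53,0,0],"yaw": 0},
  {"offset": [53,0,0],"yaw": 0},
  {"offset": [53,0,0],"yaw": 0},
])

```text
time: 16.85
tcp_pos: [0.6119, -0.3324, 0.0188]
ee_rot: [-0.058, 0.706, -0.058, -0.703]
force: [0.6, 0.0, 1.2]
gripper_width: 0.0166
```

>>> send_rows([
  {"offset": [3,0,0],"yaw": 0},
  {"offset": [6,0,0],"yaw": 0},
  {"offset": [7,0,0],"yaw": 0},
  {"offset": [7,0,0],"yaw": 0},
])

```text
time: 17.18
tcp_pos: [0.612, -0.3326, 0.012]
ee_rot: [-0.058, 0.706, -0.058, -0.703]
force: [0.3, -0.4, -0.0]
gripper_width: 0.0173
```

>>> send_rows([
  {"offset": [1,0,0],"yaw": 0},
  {"offset": [2,0,0],"yaw": 0},
  {"offset": [2,0,0],"yaw": 0},
  {"offset": [2,0,0],"yaw": 0},
])

```text
time: 17.52
tcp_pos: [0.6125, -0.3329, 0.0108]
ee_rot: [-0.057, 0.707, -0.058, -0.703]
force: [0.3, 1.0, 2.1]
gripper_width: 0.0171
```

>>> send_rows([
  {"offset": [0,0,0],"yaw": 0},
  {"offset": [0,0,0],"yaw": 0},
  {"offset": [0,0,0],"yaw": 0},
], jaw=-0.36)

```text
time: 17.77
tcp_pos: [0.6123, -0.3328, 0.0105]
ee_rot: [-0.057, 0.706, -0.058, -0.703]
force: [0.2, -0.3, -0.7]
gripper_width: 0.0296
```

>>> send_rows([
  {"offset": [-10,0,0],"yaw": 0},
  {"offset": [-35,0,0],"yaw": 0},
  {"offset": [-70,0,0],"yaw": 0},
  {"offset": [-100,0,0],"yaw": 0},
  {"offset": [-100,0,0],"yaw": 0},
])

```text
time: 18.18
tcp_pos: [0.6157, -0.3353, 0.1195]
ee_rot: [-0.055, 0.71, -0.061, -0.699]
force: [0.3, -0.4, 0.6]
gripper_width: 0.03
```

>>> send_rows([
  {"offset": [0,30,22],"yaw": -7},
  {"offset": [0,60,45],"yaw": -14},
  {"offset": [0,90,67],"yaw": -21},
  {"offset": [0,120,90],"yaw": -28},
  {"offset": [0,148,111],"yaw": -35},
], jaw=-0.1)

```text
time: 18.6
tcp_pos: [0.4805, -0.4643, 0.1191]
ee_rot: [0.164, 0.693, 0.154, -0.685]
force: [1.1, 0.2, -0.5]
gripper_width: 0.0419
```

>>> send_rows([
  {"offset": [0,0,0],"yaw": -7},
  {"offset": [0,0,0],"yaw": -14},
  {"offset": [0,0,0],"yaw": -19},
  {"offset": [0,0,0],"yaw": -19},
])

```text
time: 18.93
tcp_pos: [0.4801, -0.4645, 0.1193]
ee_rot: [0.276, 0.657, 0.265, -0.65]
force: [0.1, 0.2, -0.1]
gripper_width: 0.0422
```

```bash
python3 look.py w9 .4785,-.461,.011; python3 det.py w9 190 130 310 230 145; python3 det.py w9 190 130 310 230 150;
```

```text
[-0.941  0.358  1.583  0.007  1.184 -0.158] [ 0.48  -0.464  0.119] -44.99575035936096
.4785,-.461,.011 px [246.503 181.861] off(z=tcp) [-0.1 -3.6 -1.4]
141.0 162
[ 46  41  23  22 231] [246.76190476 181.25108225]
141.0 162
[47 47  8 15 44] [240.5        185.15909091]
```

View pics/w9.png

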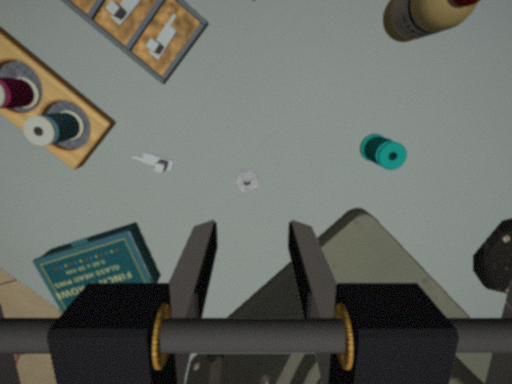

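>>> send_rows([
  {"offset": [30,-4,-1],"yaw": 0},
  {"offset": [65,-4,-1],"yaw": 0},
  {"offset": [95,-4,-1],"yaw": 0},
  {"offset": [105,-4,-1],"yaw": 0},
  {"offset": [105,-4,-1],"yaw": 0},
])

```text
time: 19.4
tcp_pos: [0.4783, -0.4595, 0.0108]
ee_rot: [0.272, 0.657, 0.266, -0.651]
force: [0.0, 0.2, 0.0]
gripper_width: 0.0422
```

>>> send_rows([
  {"offset": [0,0,0],"yaw": 0},
  {"offset": [0,0,0],"yaw": 0},
])

```text
time: 19.57
tcp_pos: [0.4791, -0.4603, 0.0125]
ee_rot: [0.273, 0.657, 0.265, -0.651]
force: [-0.1, -0.3, -0.3]
gripper_width: 0.0424
```

```bash
python3 -c "
from h import *
print(r.sense()['tcp_pos'],off([.4785,-.461,.0065]))"
```

```text
[ 0.47911028 -0.46031385  0.01252785] [ 6.  -0.   0.9]
```

>>> send_rows([
  {"offset": [3,0,1],"yaw": 0},
  {"offset": [6,0,1],"yaw": 0},
  {"offset": [6,0,1],"yaw": 0},
])

```text
time: 19.82
tcp_pos: [0.4788, -0.4616, 0.0073]
ee_rot: [0.273, 0.657, 0.265, -0.651]
force: [0.1, -0.2, -0.1]
gripper_width: 0.0427
```

>>> send_rows([
  {"offset": [0,0,0],"yaw": 0},
  {"offset": [0,0,0],"yaw": 0},
  {"offset": [0,0,0],"yaw": 0},
  {"offset": [0,0,0],"yaw": 0},
  {"offset": [0,0,0],"yaw": 0},
], jaw=-1)

```text
time: 20.23
tcp_pos: [0.4788, -0.4616, 0.0075]
ee_rot: [0.274, 0.657, 0.265, -0.651]
force: [0.4, -0.7, 0.3]
gripper_width: 0.0171
```

>>> send_rows([
  {"offset": [-10,0,0],"yaw": 0},
  {"offset": [-25,0,0],"yaw": 0},
  {"offset": [-45,0,0],"yaw": 0},
  {"offset": [-70,0,0],"yaw": 0},
  {"offset": [-80,0,0],"yaw": 0},
])

```text
time: 20.65
tcp_pos: [0.4793, -0.463, 0.0929]
ee_rot: [0.276, 0.658, 0.262, -0.65]
force: [0.4, -0.5, 0.4]
gripper_width: 0.0169
```

```bash
python3 -c "
from h import *
np.set_printoptions(precision=1,suppress=True)
print(off([.604,-.246,.09]))
T=np.load('w9.npy'); import h; h.tool=lambda s=None:T
print(np.round(ray('wrist',[(133,156),(172,167)],.002),4),np.round(ray('wrist',[(166,165)],.02),4))
im=cv2.imread('pics/w9.png')[130:195,110:200]; cv2.imwrite('pics/c3.png',cv2.resize(im,None,fx=8,fy=8,interpolation=cv2.INTER_CUBIC))
"
```

```text
[   2.1  -66.4 -241.3]
[[ 0.4 -0.4  0. ]
 [ 0.4 -0.4  0. ]] [[ 0.4 -0.4  0. ]]
```

View pics/c3.png

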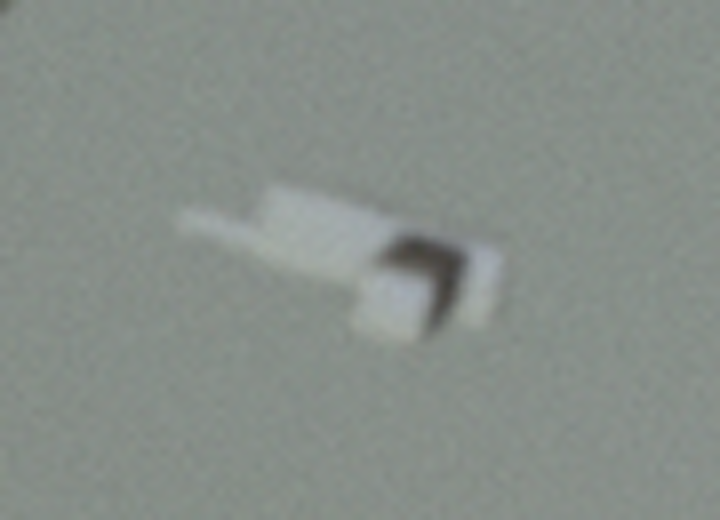

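>>> send_rows([
  {"offset": [0,-9,-35],"yaw": 5},
  {"offset": [0,-19,-70],"yaw": 10},
  {"offset": [0,-28,-105],"yaw": 15},
  {"offset": [0,-38,-140],"yaw": 20},
  {"offset": [0,-48,-175],"yaw": 25},
])

```text
time: 21.07
tcp_pos: [0.5706, -0.3044, 0.0933]
ee_rot: [0.126, 0.703, 0.113, -0.691]
force: [-1.0, 0.0, -0.6]
gripper_width: 0.0167
```

```bash
python3 -c "
from h import *
np.set_printoptions(precision=4,suppress=True)
print(off([.604,-.246,r.sense()['tcp_pos'][2]]))
T=np.load('w9.npy'); import h; h.tool=lambda s=None:T
a=ray('wrist',[(132.2,157.5),(170.6,165.6)],.002);print(a,ray('wrist',[(159.4,168.1)],.02))
d=a[1]-a[0];u=d/np.linalg.norm(d);print(np.linalg.norm(d),np.degrees(np.arctan2(u[1],u[0])),'shank from ends',a.mean(0)+.0105*u)
"
```

```text
[ -0.2 -44.  -50.9]
[[ 0.4203 -0.3729  0.002 ]
 [ 0.4391 -0.4026  0.002 ]] [[ 0.4364 -0.3974  0.02  ]]
0.03513008492437204 -57.65403356880551 shank from ends [ 0.4353 -0.3967  0.002 ]
```

>>> send_rows([
  {"offset": [0,-22,-25],"yaw": 0},
  {"offset": [0,-44,-51],"yaw": 0},
  {"offset": [20,-44,-51],"yaw": 0},
  {"offset": [40,-44,-51],"yaw": 0},
  {"offset": [60,-44,-51],"yaw": 0},
])

```text
time: 21.48
tcp_pos: [0.6063, -0.2462, 0.0337]
ee_rot: [0.127, 0.703, 0.113, -0.69]
force: [0.6, -0.5, 0.5]
gripper_width: 0.0168
```

```bash
python3 look.py w10 .604,-.246,.008 .604,-.246,.004
```

```text
[-0.558  0.435  1.656 -0.003  1.024  0.673] [ 0.606 -0.246  0.034] -70.44334073640795
.604,-.246,.008 px [249.698 220.188] off(z=tcp) [-0.1 -1.   2.1]
.604,-.246,.004 px [249.614 218.02 ] off(z=tcp) [-0.1 -1.   2.1]
```

View pics/w10.png

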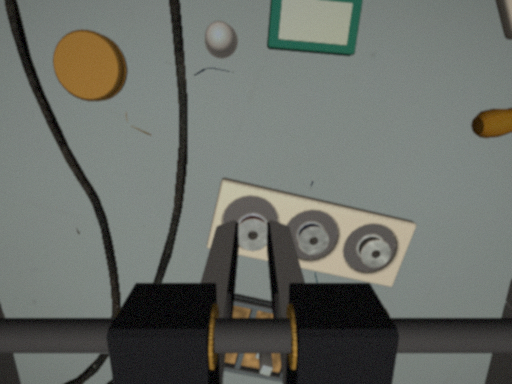

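>>> send_rows([
  {"offset": [8,-1,2],"yaw": 0},
  {"offset": [14,-1,2],"yaw": 0},
  {"offset": [20,-1,2],"yaw": 0},
  {"offset": [20,-1,2],"yaw": 0},
  {"offset": [20,-1,2],"yaw": 0},
])

```text
time: 21.95
tcp_pos: [0.6016, -0.2454, 0.0094]
ee_rot: [0.125, 0.701, 0.115, -0.692]
force: [-0.3, 0.2, -0.7]
gripper_width: 0.0168
```

>>> send_rows([
  {"offset": [1,0,0],"yaw": 0},
  {"offset": [2,0,0],"yaw": 0},
  {"offset": [2,0,0],"yaw": 0},
  {"offset": [2,0,0],"yaw": 0},
])

```text
time: 22.28
tcp_pos: [0.6023, -0.2459, 0.0083]
ee_rot: [0.125, 0.702, 0.114, -0.692]
force: [0.5, -0.3, 3.2]
gripper_width: 0.0164
```

>>> send_rows([
  {"offset": [-1,0,0],"yaw": 0},
  {"offset": [-1,0,0],"yaw": 0},
  {"offset": [-1,0,0],"yaw": 0},
], jaw=-0.36)

```text
time: 22.53
tcp_pos: [0.6021, -0.2458, 0.0091]
ee_rot: [0.125, 0.702, 0.114, -0.692]
force: [-0.3, 0.1, 0.6]
gripper_width: 0.0296
```

>>> send_rows([
  {"offset": [-10,0,0],"yaw": 0},
  {"offset": [-35,0,0],"yaw": 0},
  {"offset": [-70,0,0],"yaw": 0},
  {"offset": [-100,0,0],"yaw": 0},
  {"offset": [-100,0,0],"yaw": 0},
])

```text
time: 22.95
tcp_pos: [0.6044, -0.2468, 0.1174]
ee_rot: [0.128, 0.705, 0.111, -0.689]
force: [0.7, -0.2, 0.6]
gripper_width: 0.03
```

>>> send_rows([
  {"offset": [0,15,36],"yaw": 7},
  {"offset": [0,30,72],"yaw": 14},
  {"offset": [0,45,108],"yaw": 21},
  {"offset": [0,60,144],"yaw": 28},
  {"offset": [0,75,179],"yaw": 35},
])

```text
time: 23.37
tcp_pos: [0.4591, -0.3778, 0.1161]
ee_rot: [-0.092, 0.711, -0.103, -0.69]
force: [0.6, -0.6, -0.7]
gripper_width: 0.0299
```

```bash
python3 look.py w11 .436,-.397,.02
```

```text
[-0.883  0.193  1.792  0.009  1.124  0.96 ] [ 0.459 -0.378  0.116] -105.8267166593624
.436,-.397,.02 px [277.955 208.717] off(z=tcp) [-0.2 24.7 17. ]
```

>>> send_rows([
  {"offset": [0,12,8],"yaw": 7},
  {"offset": [0,25,17],"yaw": 14},
  {"offset": [0,25,17],"yaw": 21},
  {"offset": [10,25,17],"yaw": 28},
  {"offset": [20,25,17],"yaw": 35},
])

```text
time: 23.83
tcp_pos: [0.4323, -0.4024, 0.0963]
ee_rot: [-0.305, 0.648, -0.311, -0.625]
force: [-0.2, -0.9, -0.3]
gripper_width: 0.0301
```

>>> send_rows([
  {"offset": [0,0,0],"yaw": 6},
  {"offset": [0,0,0],"yaw": 7},
  {"offset": [0,0,0],"yaw": 7},
])

```text
time: 24.08
tcp_pos: [0.4324, -0.4022, 0.0962]
ee_rot: [-0.343, 0.628, -0.348, -0.605]
force: [1.0, 0.3, 0.3]
gripper_width: 0.0302
```

```bash
python3 look.py w12 .436,-.397,.02 .4203,-.3729,.002 .4391,-.4026,.002; python3 -c "
import cv2
im=cv2.imread('pics/w12.png')[120:240,172:332]; cv2.imwrite('pics/c4.png',cv2.resize(im,None,fx=5,fy=5,interpolation=cv2.INTER_CUBIC))"
```

```text
[-0.945  0.21   1.813  0.008  1.086  1.644] [ 0.432 -0.402  0.096] -148.53110729242348
.436,-.397,.02 px [244.816 200.808] off(z=tcp) [-0.  -5.8  2.6]
.4203,-.3729,.002 px [246.546 225.601] off(z=tcp) [-1.  -5.  31.3]
.4391,-.4026,.002 px [245.74  187.645] off(z=tcp) [ 0.2 -5.5 -3.8]
```

View pics/c4.png

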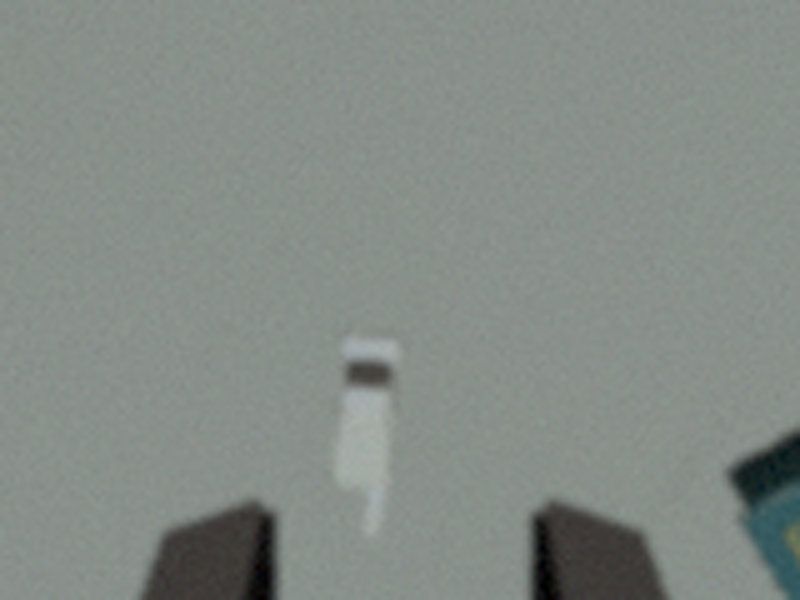

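>>> send_rows([
  {"offset": [25,-6,3],"yaw": 0},
  {"offset": [50,-6,3],"yaw": 0},
  {"offset": [72,-6,3],"yaw": 0},
  {"offset": [80,-6,3],"yaw": 0},
  {"offset": [80,-6,3],"yaw": 0},
])

```text
time: 24.55
tcp_pos: [0.4371, -0.3971, 0.0145]
ee_rot: [-0.343, 0.628, -0.347, -0.607]
force: [0.2, 0.1, -0.1]
gripper_width: 0.03
```

```bash
python3 -c "
from h import *
print(off([.436,-.397,.008]),tool()[:3,0])"
```

```text
[6.5 1.  0.9] [ 0.02286213 -0.01958673 -0.99954674]
```

>>> send_rows([
  {"offset": [3,1,1],"yaw": 0},
  {"offset": [6,1,1],"yaw": 0},
  {"offset": [6,1,1],"yaw": 0},
])

```text
time: 24.8
tcp_pos: [0.4362, -0.3973, 0.0091]
ee_rot: [-0.343, 0.628, -0.347, -0.606]
force: [0.7, -0.5, 0.1]
gripper_width: 0.0299
```

>>> send_rows([
  {"offset": [0,0,0],"yaw": 0},
  {"offset": [0,0,0],"yaw": 0},
  {"offset": [0,0,0],"yaw": 0},
  {"offset": [0,0,0],"yaw": 0},
  {"offset": [0,0,0],"yaw": 0},
], jaw=-1)

```text
time: 25.22
tcp_pos: [0.4364, -0.3976, 0.0096]
ee_rot: [-0.343, 0.628, -0.347, -0.606]
force: [-0.3, -0.1, 1.8]
gripper_width: 0.0081
```

>>> send_rows([
  {"offset": [-10,0,0],"yaw": 0},
  {"offset": [-25,0,0],"yaw": 0},
  {"offset": [-45,0,0],"yaw": 0},
  {"offset": [-70,0,0],"yaw": 0},
  {"offset": [-70,0,0],"yaw": 0},
])

```text
time: 25.63
tcp_pos: [0.4369, -0.399, 0.0854]
ee_rot: [-0.341, 0.631, -0.349, -0.603]
force: [-0.4, -0.9, 1.2]
gripper_width: 0.0075
```

>>> send_rows([
  {"offset": [0,-30,16],"yaw": -7},
  {"offset": [0,-60,31],"yaw": -14},
  {"offset": [0,-90,47],"yaw": -21},
  {"offset": [0,-120,62],"yaw": -28},
  {"offset": [0,-149,78],"yaw": -35},
])

```text
time: 26.05
tcp_pos: [0.5234, -0.2529, 0.0834]
ee_rot: [-0.134, 0.705, -0.149, -0.68]
force: [0.9, -0.3, -0.1]
gripper_width: 0.0081
```

>>> send_rows([
  {"offset": [0,0,0],"yaw": -7},
  {"offset": [0,0,0],"yaw": -14},
  {"offset": [0,0,0],"yaw": -21},
  {"offset": [0,0,0],"yaw": -27},
  {"offset": [0,0,0],"yaw": -27},
])

```text
time: 26.47
tcp_pos: [0.5231, -0.2525, 0.0829]
ee_rot: [0.035, 0.716, 0.015, -0.697]
force: [-0.4, 0.8, 0.1]
gripper_width: 0.0078
```

```bash
python3 look.py w13 .5235,-.255,.005 .513,-.256,.005; python3 -c "
from h import *
T=np.load('w4.npy');T5=np.load('w6.npy'); import h
h.tool=lambda s=None:T
print(ray('wrist',[(145,142)],.005)); h.tool=lambda s=None:T5; print(ray('wrist',[(136,172)],.005))
im=cv2.imread('pics/w13.png'); a=im[100:300,112:392]
a=cv2.resize(a,(560,400),interpolation=cv2.INTER_CUBIC)
b=r.read_camera('top')[130:260,140:280]; b=cv2.resize(b,(215,200),interpolation=cv2.INTER_CUBIC)
s=r.read_camera('side')[170:290,230:370]; s=cv2.resize(s,(215,200),interpolation=cv2.INTER_CUBIC)
cv2.imwrite('pics/c5.png',cv2.hconcat([a,cv2.vconcat([b,s])]))"
```

```text
[-0.642  0.205  1.847 -0.006  1.05   0.861] [ 0.523 -0.253  0.083] -85.97696713130657
.5235,-.255,.005 px [251.842 195.386] off(z=tcp) [ 0.1  2.5 -0.2]
.513,-.256,.005 px [252.165 207.566] off(z=tcp) [-0.2  2.7 10.4]
[[ 0.51215769 -0.25508362  0.005     ]]
[[ 0.51153595 -0.25467391  0.005     ]]
```

>>> send_rows([
  {"offset": [20,2,0],"yaw": 0},
  {"offset": [40,2,0],"yaw": 0},
  {"offset": [58,2,0],"yaw": 0},
  {"offset": [62,2,0],"yaw": 0},
  {"offset": [62,2,0],"yaw": 0},
])

```text
time: 27.03
tcp_pos: [0.524, -0.2559, 0.0197]
ee_rot: [0.033, 0.716, 0.013, -0.698]
force: [-0.2, -0.2, -0.7]
gripper_width: 0.0075
```

>>> send_rows([
  {"offset": [2,0,0],"yaw": 0},
  {"offset": [3,0,0],"yaw": 0},
  {"offset": [3,0,0],"yaw": 0},
])

```text
time: 27.28
tcp_pos: [0.5246, -0.2564, 0.0176]
ee_rot: [0.033, 0.716, 0.013, -0.697]
force: [-1.0, 0.6, -1.3]
gripper_width: 0.0075
```

>>> send_rows([
  {"offset": [1,0,-1],"yaw": 0},
  {"offset": [2,0,1],"yaw": 0},
  {"offset": [3,0,1],"yaw": 0},
  {"offset": [3,0,1],"yaw": 0},
])

```text
time: 27.62
tcp_pos: [0.5238, -0.2567, 0.0148]
ee_rot: [0.033, 0.716, 0.013, -0.697]
force: [-0.2, -0.4, 0.2]
gripper_width: 0.0075
```

>>> send_rows([
  {"offset": [1,0,0],"yaw": 0},
  {"offset": [2,0,0],"yaw": 0},
  {"offset": [2,0,0],"yaw": 0},
])

```text
time: 27.87
tcp_pos: [0.524, -0.257, 0.0145]
ee_rot: [0.033, 0.716, 0.013, -0.697]
force: [-5.6, 2.7, 11.6]
gripper_width: 0.0081
```

Contact at 12 N. Release and rise.

>>> send_rows([
  {"offset": [-1,0,0],"yaw": 0},
  {"offset": [-1,0,0],"yaw": 0},
  {"offset": [-1,0,0],"yaw": 0},
  {"offset": [-1,0,0],"yaw": 0},
], jaw=-0.57)

```text
time: 28.2
tcp_pos: [0.5239, -0.2568, 0.0152]
ee_rot: [0.033, 0.716, 0.013, -0.697]
force: [0.2, -0.8, -0.2]
gripper_width: 0.0201
```

>>> send_rows([
  {"offset": [-10,0,0],"yaw": 0},
  {"offset": [-30,0,0],"yaw": 0},
  {"offset": [-60,0,0],"yaw": 0},
  {"offset": [-90,0,0],"yaw": 0},
  {"offset": [-120,0,0],"yaw": 0},
])

```text
time: 28.62
tcp_pos: [0.5203, -0.2532, 0.1366]
ee_rot: [0.033, 0.716, 0.013, -0.698]
force: [0.0, -0.1, -0.3]
gripper_width: 0.0203
```

>>> send_rows([
  {"offset": [-35,0,0],"yaw": 0},
  {"offset": [-70,10,10],"yaw": 0},
  {"offset": [-105,35,30],"yaw": 0},
  {"offset": [-120,70,40],"yaw": 0},
  {"offset": [-120,100,50],"yaw": 0},
])

```text
time: 29.03
tcp_pos: [0.4747, -0.3555, 0.265]
ee_rot: [0.036, 0.718, 0.011, -0.695]
force: [1.0, -0.8, 1.2]
gripper_width: 0.0203
```

```bash
python3 -c "
from h import *
s=r.sense();print(s['tcp_pos'],s['gripper_width'])
w=r.read_camera('wrist');t=r.read_camera('top');d=r.read_camera('side')
cv2.imwrite('pics/wf.png',w);cv2.imwrite('pics/tf.png',t);cv2.imwrite('pics/sf.png',d)
rs=lambda a,z:cv2.resize(a,z,interpolation=cv2.INTER_CUBIC)
L=rs(w,(400,300)); M=rs(d[165:275,225:372],(400,300)); N=rs(t[130:270,150:337],(400,300)); O=rs(d[150:300,160:360],(400,300))
cv2.imwrite('pics/final.png',cv2.vconcat([cv2.hconcat([L,M]),cv2.hconcat([N,O])]))"
```

```text
[ 0.47467267 -0.35548893  0.26498245] 0.020334557884262056
```

View pics/final.png

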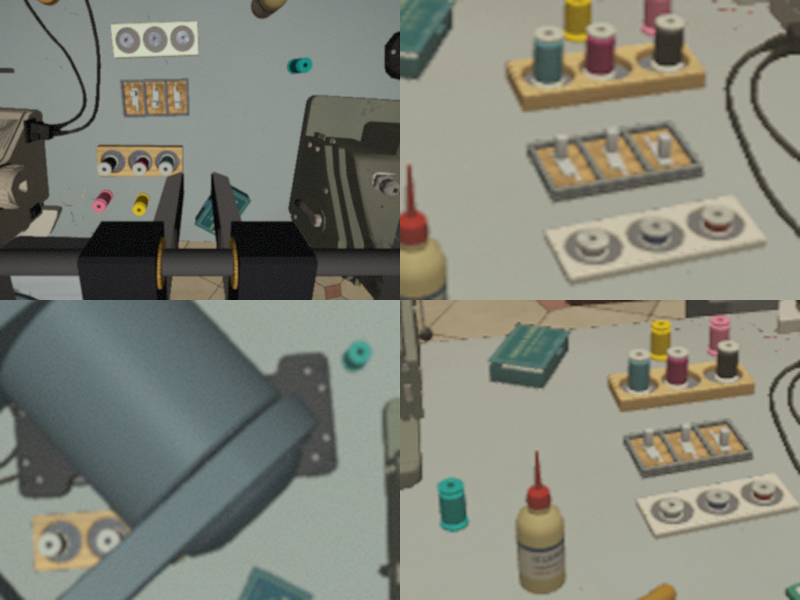

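```bash
python3 -c "
from station import r
print(r.finish_job(), r.sense()['time'])"
```

```text
the job is handed in; nothing more can be done
the job is handed in; nothing more can be done
```

All five parts are placed and the job is handed in, at about 29 s of the 109 s allowed. I worked in the order asked: spools, then bobbins, then the presser foot. The dark spool went in the end bore and the crimson one in the middle bore. The bobbins went in the two outer wells, and the foot went in the empty bay, sole down.

**Last checks:** the closing wrist and side views show both spools upright in their bores, both bobbins flat in their wells and the foot down in its bay. The oil bottle, tin and look-alikes appear where they started, judged by eye only. The gripper was open at 0.265 m height, touching nothing.

**Forces:** I felt light contact before each release, and the highest reported wrist force was about 13 N.

**What disagreed or went unchecked:**
- **Second bobbin:** contact came about 3 mm lower than the height worked out from its pick-up. The fingertips may have touched the tray rim, or the bobbin slipped up in the grip. It looks seated in the side view.
- **Jaw widths:** closed readings were 2 to 4 mm under nominal on the spools and bobbins.
- **Tool tilt:** the tool had drifted about 1.7° off vertical by the time it gripped the foot.
- **Top view:** in the last picture the arm hid the trays, so that view confirmed nothing.

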